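# Jack up the mixing console for its missing foot

### The job

The mixing console has lost a front foot and must be raised for a new one: stand the small lever jack flat on the table with its saddle centred under the round lift pad on the console's front (not the square bracket) and let go of it. Pump the T-handle fully down and let it fully back up to bed the saddle, then press it fully down again and finish while still holding it down, so that the jack alone carries the raised console. Do not lift or push the console with the arm, and leave the other things on the table where they are.

Things in the scene. Friction and masses are not known exactly. Their poses are not given: they have to be found in the camera images.
- jack: Loose dark steel lever jack, 0.7 to 0.9 kg. Origin: on its underside below the grip block; x points to the saddle, z up. Base plate 90 mm wide (y), 10 mm thick, x = -115 to +105 mm. Saddle at x = +75 mm. Handle pivot at x = -26 mm, z = 62 mm. Pressing the handle raises the saddle; it does not latch: when let go, the handle springs up and the saddle sinks.
- jack_grip (a point): Point for gripping the jack: on the axis of its upright grip block, 36 mm (x) by 40 mm (y), 80 mm above the jack's underside, 20 mm below the block's top; take it from above across its 40 mm. Axes as the jack's; it lies at x = 0, y = 0 there.
- saddle: The jack's saddle, a flat steel disc 40 mm across and 8 mm thick. Origin: centre of its top face, 75 mm above the table with the handle up; it rises 50 mm per rad of handle travel, 26 mm at full stroke.
- handle_grip (a point): Middle of the T-bar at the end of the jack's handle: a round bar 18 mm thick and 82 mm long, along the jack's y, 105 mm from the pivot. In the jack's frame it lies at x = -118 mm, z = 112 mm when up and swings down on an arc to x = -131 mm, z = 61 mm. About 3 to 5 N presses it when unloaded, up to 18 N while it raises the console.
- handle (a joint): Jack handle angle: 0 rad fully up (30 degrees above level; the handle's spring holds it there), growing as it is pressed, 0.52 rad fully down against its stop.
- lift_pad: Round lift pad, 42 mm across, 13 mm thick, on a steel tongue 54 mm out from the console's front; clamped anywhere along its front rail. Origin: centre of its underside, 83 mm above the table with the console down (8 mm above the lowered saddle); x points level to the console. The square-ended cable bracket near the right end of the rail (-y) is not a lift point.
- console_base: Fixed low frame that carries the grey mixing console (440 mm wide in y, 260 mm deep in x, top about 105 mm above the table) on hinges along its rear edge. Origin on the table below the console's front edge, mid-width; x points from front to rear, z up. The front rises when jacked: 17 mm at the pad for a full stroke. 14 to 23 N at the pad; it sinks back when not held.
- pen_cup: Loose grey cup, 72 mm across, 95 mm high; origin at centre of underside. Leave alone.
- tape_roll: Loose roll of paper tape lying flat, 84 mm across, 24 mm high; origin at centre of underside. Leave alone.
- spare_foot: Loose black rubber foot, 30 mm across, 22 mm high, the one to be fitted later; origin at centre of underside. Leave alone.
- screwdriver: Loose screwdriver lying on the table along its x. Leave alone.
- voice_mic: Loose black hand microphone lying along its x on a rubber rest, 178 mm long, 52 mm high. Leave alone.
Mind the look-alikes: they are no part of the job. There is more than one size of the jack; the one meant has the size given above.

How it is judged:
By the outcome, as a careful person would: the job done as asked, in the order asked, and still so for the second after the job is handed in, while the arm keeps its last pose, push and grip.
It also fails if it takes over 58 s, if anything falls off the work surface, if the arm or the gripper's body presses on something with over 40 N, if the wrist force passes 120 N, or if a joint passes its speed limit or range.

### The arm

A 6-joint arm with a two-finger parallel gripper is mounted at the origin on the work surface. World frame = base frame: x ahead of the robot, y to its left, z up, the work surface at z = 0. Lengths are in m, angles in rad, forces in N, time in s.
With the tool pointing down it reaches from about 0.375 to 0.9 m from the base axis. Payload 3.1 kg.
Tool frame: the origin (TCP) lies on the centre line of the jaws, within the pads' length; the fingertips stand 22 mm ahead of it and the grasp point (between the pads) lies 3 mm ahead of it; z points along the fingers, x is the direction in which the jaws open and shut, and the axes are right-handed (so a half turn about z gives the same grasp; the last joint's range is limited). The gripper opens to 87 mm and grips with 3 to 60 N. Pads are 19 mm wide; open, the fingers measure 117 mm over their backs; the gripper's body (75 mm by 190 mm) begins 51 mm behind the grasp point.
Start: joints at [1.117, 0.527, 1.433, -0, 1.181, -0.178], TCP at [0.17, 0.601, 0.245] pointing down, gripper open.
Joint ranges: [-3.08, 3.08], [-0.75, 2.2], [0.22, 2.44], [-1.43, 4.57], [0, 2.65], [-2.85, 2.85]. Speed limits (rad/s): [2.79, 2.79, 3.14, 3.14, 3.14, 3.14].

### API

Orientations are given as a unit quaternion [x, y, z, w].
In Python, from rig import robot, camera, order gives the robot as it stands.
- The arm moves only by the shell command python3 -m pendant 'ROWS' [OPENING] [FORCE]. ROWS is JSON, a list of rows, each a list of 2 entries, a list of its own where there are three numbers: the shift along the tool's x, y, z in mm, then the turn about the tool's z in degrees. A call has 1 to 8 rows; each row shifts and turns the commanded pose from where the row before left it, along the tool's axes as they then stand; what a row does not reach is not made up. A row lasts 1/8 s, in which the tool goes at most 62.5 mm and 10.7 degrees, less where a joint would pass 70% of its speed; a pose out of reach is approached as far as the arm can. A call with a gripper value outside its range is refused whole. OPENING is the finger opening in mm, from 0 to 87, set as the call begins (- or left out, the last holds). The fingers move at their own pace and stop on an object; FORCE is the grip in N (left out, the last holds). Time passes only in rows, so rows that do not move let the fingers close. It gives the time, the measured TCP pose, the force and the opening at its end, in the units of the state.
- robot.get_obs(): the state, without advancing time (a new reading comes with each control period).
- camera(name): name is "scene" or "top"; returns a dict with "pixels" (384x512x3 uint8, blue, green, red), "mtx" (3x3 intrinsics, pixels), "k1" (the pictures are not rectified: a ray, as slopes to the right and down, at radius r is drawn at 1 + k1 r^2 times it, then the intrinsics apply), "R" (3x3) and "t" (3): a world point X has camera coordinates R X + t. Camera axes: x right, y down, z forward; pixel columns grow to the right and rows downward; lengths in m; the calibration is good to about 2 mm. A picture is of the moment at which its call begins. There is no depth.
- order.hand_in(): hands the job in, once; it reports no verdict.
The state is a dict: "time": time; "q": joint angles; "joint_velocities": joint speeds; "joint_torque": joint torques, N m; "position": TCP position; "tool_rot": TCP orientation; "ft_force": force on the tool from outside, world axes, zero at the start; "moment": the same for the moment, N m; "grip_width": finger opening in m.
Only numpy, scipy, OpenCV 4.12 (cv2) and the standard library are available. Lean on these libraries where they do the work, as an engineer would, in place of code of your own. Each camera call takes 0.05 s, during which the arm holds its last target. There are 200 camera calls.

## Working session

There is one attempt and no reset: what is moved stays moved. The work goes in short steps, Python scripts to look and compute and a shell command to move; the robot and the scene stay as the last step left them, time stands still between calls to the robot, and variables do not carry over. Pictures are saved under pics/ and viewed, about 8 in all and at most 12, crops included, and the job is handed in when it is done.

```bash
ls; mkdir -p pics; cat > h.py <<'E'
import numpy as np, cv2
from rig import robot, camera, order
def shot(n,f):
    c=camera(n); cv2.imwrite(f'pics/{f}.png',c['pixels']); np.savez(f'pics/{f}.npz',**c); return c
def load(f): return dict(np.load(f'pics/{f}.npz'))
def ray(c,u,v):
    K=c['mtx']; k=float(c['k1'])
    d=cv2.undistortPoints(np.array([[[u,v]]],float),K,np.array([k,0,0,0.]))[0,0]
    R=c['R'];o=-R.T@c['t']
    return o,R.T@np.array([d[0],d[1],1])
def onz(c,u,v,z):
    o,d=ray(c,u,v); return o+d*(z-o[2])/d[2]
def proj(c,X):
    p=c['R']@np.asarray(X,float)+c['t']; a=p[:2]/p[2]; a=a*(1+float(c['k1'])*(a@a)); return (c['mtx']@[a[0],a[1],1])[:2]
E
python3 - <<'E'
from h import *
for n in('scene','top'):
    c=shot(n,n+'0'); print(n,c['mtx'],c['k1'],-c['R'].T@c['t'])
a=[cv2.imread(f'pics/{n}0.png') for n in('scene','top')]
cv2.imwrite('pics/both.png',cv2.resize(a[0],(800,600))); cv2.imwrite('pics/topb.png',cv2.resize(a[1],(800,600)))
print(robot.get_obs())
E
```

```text
pics
scene [[479.36624161   0.         261.19340927]
 [  0.         479.36624161 185.40221974]
 [  0.           0.           1.        ]] 0.010213032971469341 [ 1.55975277 -0.79282402  1.15565499]
top [[380.57892375   0.         253.30313443]
 [  0.         380.57892375 189.02087323]
 [  0.           0.           1.        ]] -0.11423886707626764 [ 0.27707496 -0.00682764  1.33048321]
{'time': 0.1, 'q': array([ 1.11650595e+00,  5.28360680e-01,  1.43378477e+00, -2.93518087e-05,
        1.18140202e+00, -1.78515342e-01]), 'joint_velocities': array([ 0.00070618, -0.00156691, -0.00125469, -0.00052654, -0.00229349,
        0.00080055]), 'joint_torque': array([-4.84906741e-04, -4.40986490e+01, -1.77150983e+01,  6.34619105e-02,
        5.34413068e-02, -3.53648375e-05]), 'position': array([0.169893  , 0.60081726, 0.24367377]), 'tool_rot': array([ 7.97584104e-01,  6.03206964e-01, -8.65732180e-04,  4.53883384e-04]), 'ft_force': array([-0.01695097,  0.37589778,  0.42404514]), 'moment': array([-0.04654016,  0.0302498 ,  0.02728818]), 'grip_width': 0.08694968701814959}
```

View pics/topb.png

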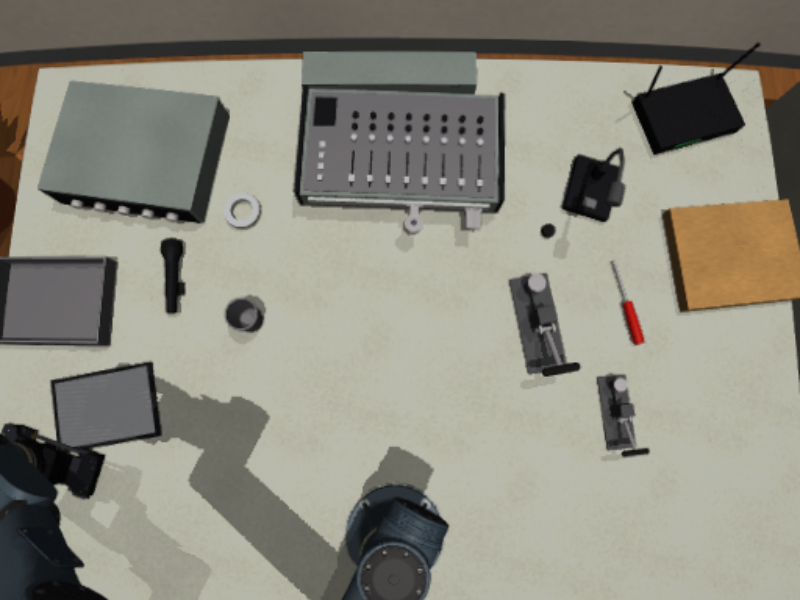

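View pics/both.png

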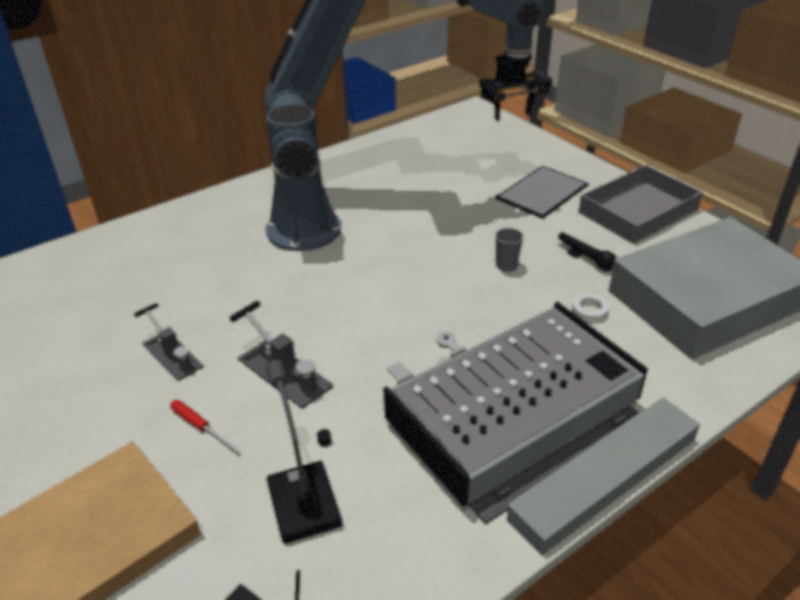

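The top view shows two jacks: a large one at about (538,320) and a small one at (617,415). The round pad is at (413,224) and the square bracket at (473,218). Next I'll measure their sizes and check the enlarged crops.

```bash
python3 - <<'E'
from h import *
t=load('top0')
def dark(c,box,z,th=110):
    x0,y0,x1,y1=box; g=cv2.cvtColor(c['pixels'],cv2.COLOR_BGR2GRAY)
    m=np.zeros_like(g); m[y0:y1,x0:x1]=(g[y0:y1,x0:x1]<th)*255
    n,l,s,_=cv2.connectedComponentsWithStats(m); i=1+s[1:,4].argmax()
    p=np.argwhere(l==i)[:,::-1]
    w=np.array([onz(c,u,v,z)[:2] for u,v in p]); r=cv2.minAreaRect((w*1000).astype(np.float32)); return s[i],r
for b in((322,170,372,245),(378,235,420,295)): print(dark(t,b,.03))
tt=cv2.resize(t['pixels'][165:300,315:425],None,fx=4,fy=4,interpolation=cv2.INTER_CUBIC)
s=load('scene0')['pixels']
ss=cv2.resize(s[190:265,145:215],None,fx=4,fy=4,interpolation=cv2.INTER_CUBIC)
pp=cv2.resize(t['pixels'][125:155,245:315],None,fx=4,fy=4,interpolation=cv2.INTER_CUBIC)
o=np.zeros((560,730,3),np.uint8); o[:540,:440]=tt; o[:300,445:725]=ss; o[310:430,445:725]=pp
cv2.imwrite('pics/crop1.png',o)
E
```

```text
(array([ 326,  175,   45,   66, 1486], dtype=int32), ((453.70501708984375, -322.290283203125), (234.10208129882812, 115.45271301269531), 12.694465637207031))
(array([382, 239,  34,  54, 869], dtype=int32), ((248.87911987304688, -483.65972900390625), (190.7515106201172, 89.419677734375), 16.70810890197754))
```

View pics/crop1.png

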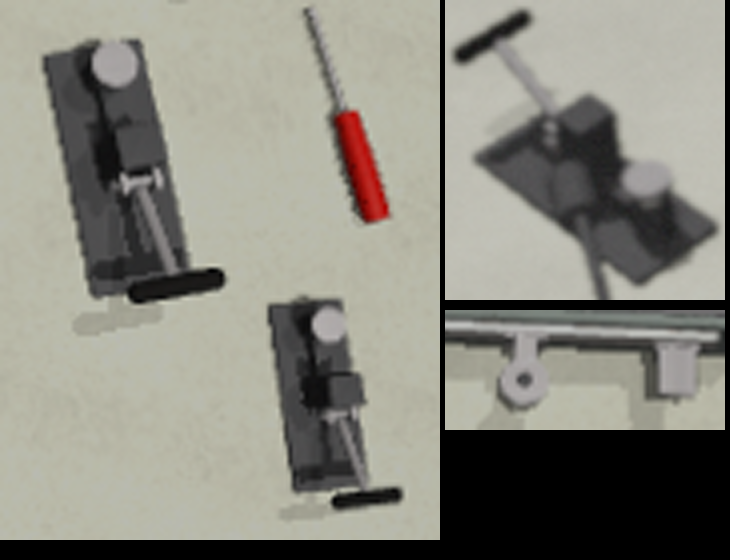

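The crop shows a large jack with its plate from (42,58) to (188,268) and a smaller copy at (270–360,300–490). The pad is a ring with its centre at crop (524,380), and the square bracket is at (676,372). Next I'll take sizes from the corners.

```bash
python3 - <<'E'
from h import *
t=load('top0'); s=load('scene0')
def T(u,v,z): return onz(t,315+(u-1.5)/4,165+(v-1.5)/4,z)*1000
for cs in ([(42,58),(140,40),(188,268),(92,297)],[(268,306),(342,300),(368,485),(294,491)]):
    P=np.array([T(u,v,10/1000)[:2] for u,v in cs]); print(P.round(0).tolist(),[round(np.linalg.norm(P[i]-P[(i+1)%4])) for i in range(4)])
def light(c,box,th,z):
    x0,y0,x1,y1=box; g=cv2.cvtColor(c['pixels'][y0:y1,x0:x1],cv2.COLOR_BGR2GRAY)
    _,l,st,ce=cv2.connectedComponentsWithStats((g>th).astype(np.uint8)); i=1+st[1:,4].argmax()
    u,v=ce[i]+[x0,y0]; return st[i],(u,v),(onz(c,u,v,z)*1000).round(1)
print('saddle top',light(t,(337,173,351,188),125,.075))
print('block top',T(140,145,.1), 'Tbar',T(176,285,.112), T(135,292,.112),T(218,278,.112))
# scene px: crop (u-445)/4+145, v/4+190
def S(u,v,z): return onz(s,145+(u-445-1.5)/4,190+(v-1.5)/4,z)*1000
print('scene: saddle',S(646,180,.075),'Tbar',S(492,37,.112),'corners',S(478,158,.01),S(716,230,.01))
print('pad top view',onz(t,245+(524-446.5)/4,125+(380-311.5)/4,.096)*1000)
print('rail',[(onz(t,245+(u-446.5)/4,125+(v-311.5)/4,.09)*1000).round(1) for u,v in((447,326),(715,341))])
o=cv2.resize(s['pixels'][200:260,235:305],None,fx=8,fy=8,interpolation=cv2.INTER_CUBIC); cv2.imwrite('pics/pads.png',o)
E
```

```text
[[556.0, -255.0], [573.0, -343.0], [370.0, -378.0], [345.0, -293.0]] [90, 206, 89, 215]
[[337.0, -448.0], [341.0, -515.0], [182.0, -531.0], [178.0, -465.0]] [67, 161, 66, 160]
saddle top (array([  0,   0,  14,  14, 131], dtype=int32), (np.float64(343.3358778625954), np.float64(178.6793893129771)), array([ 544.5, -304.7,   75. ]))
block top [ 464.69218921 -316.90196646  100.        ] Tbar [ 349.19543332 -339.16556564  112.        ] [ 343.6698861  -305.58347871  112.        ] [ 354.71588572 -373.78983734  112.        ]
scene: saddle [ 543.35233618 -308.81100393   75.        ] Tbar [ 350.37586451 -340.82613428  112.        ] corners [ 370.90536871 -381.07325538   10.        ] [ 568.13468133 -263.78761916   10.        ]
pad top view [664.858911   -36.32432928  96.        ]
rail [array([714.7,  29.4,  90. ]), array([ 702.7, -200. ,   90. ])]
```

View pics/pads.png

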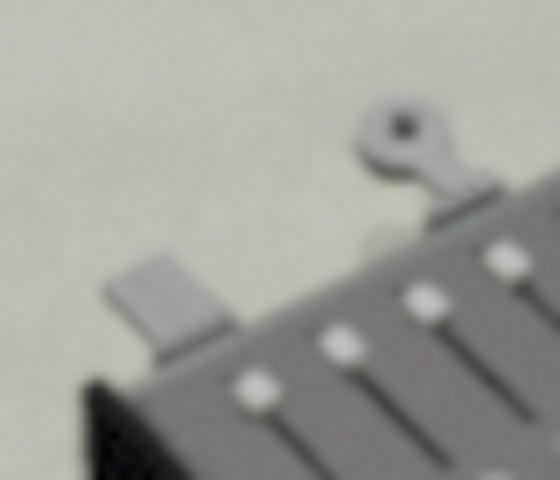

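The large jack's plate measures 90 × 215 mm, which matches the given size. The other is about 67 × 160 mm, a look-alike. The pad is the round ring at crop (403,130), and the square bracket is at (165,300). Next I'll refine the pad estimate and work out the first move.

```bash
cat >> h.py <<'E'
def st():
    o=robot.get_obs(); p=o['position']*1000; x,y,z,w=o['tool_rot']
    R=np.array([[1-2*(y*y+z*z),2*(x*y-z*w),2*(x*z+y*w)],[2*(x*y+z*w),1-2*(x*x+z*z),2*(y*z-x*w)],[2*(x*z-y*w),2*(y*z+x*w),1-2*(x*x+y*y)]])
    return o,p,R
def go(*tg):
    """tg: (x,y,z,heading deg of tool x) waypoints in world mm"""
    o,p,R=st(); h=np.degrees(np.arctan2(R[1,0],R[0,0]))
    print('t',o['time'].__round__(2),'p',p.round(1),'h',round(h,1),'tilt',R[:,2].round(3),'F',o['ft_force'].round(1),'w',round(o['grip_width']*1000,1))
    for x,y,z,H in tg:
        a=np.radians(h); X=np.array([np.cos(a),np.sin(a),0]); Y=np.array([np.sin(a),-np.cos(a),0]); d=np.array([x,y,z])-p
        print('shift',(d@X).round(1),(d@Y).round(1),(-d[2]).round(1),'turn',round(h-H,1)); p=np.array([x,y,z]); h=H
E
python3 - <<'E'
from h import *
s=load('scene0'); f=lambda u,v,z: onz(s,235+(u-3.5)/8,200+(v-3.5)/8,z)*1000
print(f(403,127,.096),f(404,134,.096))
go((470,400,245,74.2),(470,-319,200,74.2),(468,-319.5,180,100))
E
```

```text
[665.32496986 -36.75835641  96.        ] [668.88471773 -39.11992887  96.        ]
t 0.1 p [169.9 600.8 243.7] h 74.2 tilt [-0.001 -0.002 -1.   ] F [-0.   0.4  0.4] w 86.9
shift -111.5 343.4 -1.3 turn -0.0
shift -691.8 195.8 45 turn 0.0
shift -1.0 -1.8 20.0 turn -25.8
```

```bash
python3 -m pendant '[[[-18.6,57.2,0],0],[[-18.6,57.2,0],0],[[-18.6,57.2,0],0],[[-18.6,57.2,0],0],[[-18.6,57.2,0],0],[[-18.6,57.2,0],0]]'; python3 -m pendant '[[[-57.5,16.3,3],0],[[-57.5,16.3,3],0],[[-57.5,16.3,3],0],[[-57.5,16.3,3],0],[[-57.5,16.3,3],0],[[-57.5,16.3,3],0]]';python3 -m pendant '[[[-57.5,16.3,3],0],[[-57.5,16.3,3],0],[[-57.5,16.3,3],0],[[-57.5,16.3,3],0],[[-57.5,16.3,3],0],[[-57.5,16.3,3],0],[[0,0,0],-8.6],[[0,0,0],-8.6]]'; python3 -m pendant '[[[0,0,0],-8.6],[[0,0,0],0]]'; python3 -c "
from h import *
go((468,-319.5,140,100))"
```

```text
time: 0.85
position: [0.4712, 0.3992, 0.2441]
tool_rot: [0.798, 0.603, -0.0, -0.0]
ft_force: [-0.8, 1.0, 0.0]
grip_width: 0.087
time: 1.6
position: [0.4698, 0.0401, 0.2263]
tool_rot: [0.798, 0.603, 0.0, 0.0]
ft_force: [1.6, -0.2, 0.2]
grip_width: 0.0873
time: 2.6
position: [0.4697, -0.3176, 0.2078]
tool_rot: [0.697, 0.717, 0.0, -0.001]
ft_force: [0.7, 0.2, -1.2]
grip_width: 0.087
time: 2.85
position: [0.4701, -0.3165, 0.2082]
tool_rot: [0.644, 0.765, 0.0, -0.0]
ft_force: [0.4, -0.3, -0.5]
grip_width: 0.0869
t 2.85 p [ 470.1 -316.5  208.2] h 99.9 tilt [-0.001  0.001 -1.   ] F [ 0.4 -0.3 -0.5] w 86.9
shift -2.6 -2.5 68.2 turn -0.1
```

```bash
python3 -m pendant '[[[-2.6,-2.5,40],0],[[0,0,40],0],[[0,0,30],0],[[0,0,15],0],[[0,0,0],0]]'; python3 -m pendant '[[[0,0,0],0],[[0,0,0],0],[[0,0,0],0],[[0,0,0],0],[[0,0,0],0],[[0,0,0],0]]' 30 40; python3 -c "
from h import *
go((468,-319.5,88,100))"
```

```text
time: 3.48
position: [0.468, -0.3193, 0.0828]
tool_rot: [0.643, 0.766, 0.0, -0.001]
ft_force: [0.5, -0.1, 0.1]
grip_width: 0.0868
time: 4.22
position: [0.4681, -0.319, 0.0836]
tool_rot: [0.643, 0.766, 0.0, -0.001]
ft_force: [0.7, 2.0, 1.4]
grip_width: 0.0394
t 4.22 p [ 468.1 -319.    83.6] h 100.0 tilt [-0.001  0.001 -1.   ] F [0.7 2.  1.4] w 39.4
shift -0.5 -0.2 -4.4 turn -0.0
```

```bash
python3 -m pendant '[[[0,0,-6],0],[[0,0,-6],0],[[0,0,0],6.5],[[0,0,0],6.5],[[0,0,0],0]]'; python3 -c "
from h import *
go((520,-32.7,92,87))"
```

```text
time: 4.85
position: [0.468, -0.3195, 0.0953]
tool_rot: [0.725, 0.689, -0.0, -0.0]
ft_force: [0.0, -0.5, -7.6]
grip_width: 0.0394
t 4.85 p [ 468.  -319.5   95.3] h 87.1 tilt [-0.001  0.001 -1.   ] F [ 0.  -0.5 -7.6] w 39.4
shift 289.0 37.3 3.3 turn 0.1
```

```bash
python3 -m pendant '[[[30,4,0],0],[[48,6.3,0.5],0],[[48,6.3,0.5],0],[[48,6.3,0.5],0],[[48,6.3,0.5],0],[[37,4.8,0.6],0],[[30,3.3,0.6],0],[[0,0,0],0]]'; python3 - <<'E'
from h import *
go((590.1,-32.7,85,87))
t=shot('top','top1'); s=shot('scene','scene1')
a=cv2.resize(t['pixels'][110:240,215:345],None,fx=3,fy=3,interpolation=cv2.INTER_CUBIC)
b=cv2.resize(s['pixels'][150:280,215:345],None,fx=3,fy=3,interpolation=cv2.INTER_CUBIC)
cv2.imwrite('pics/st1.png',np.hstack([a,b]))
E
```

```text
time: 5.85
position: [0.5204, -0.0307, 0.0923]
tool_rot: [0.723, 0.69, -0.0, -0.0]
ft_force: [-0.2, -0.1, -8.0]
grip_width: 0.0397
t 5.85 p [520.4 -30.7  92.3] h 87.3 tilt [-0.001  0.001 -1.   ] F [-0.2 -0.1 -8. ] w 39.7
shift 1.3 69.7 7.3 turn 0.3
```

View pics/st1.png

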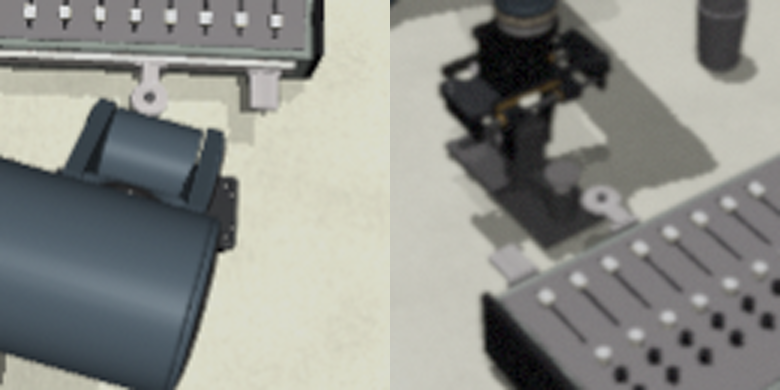

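The top view is blocked by the arm. In the scene crop the saddle is the shaded disc near (565,175), just short of the pad at (602,198).

```bash
python3 - <<'E'
from h import *
s=load('scene1')
for u,v in((565,174),(565,177)): print(onz(s,215+(u-390-1)/3,150+(v-1)/3,.0837)*1000)
print('pred px',[ (proj(s,np.array([x,y,83.7])/1000)-[215,150])*3+[391,1] for x,y in ((595.3,-34.4),(615,-35),(575,-33),(595,-15),(595,-54))])
cv2.imwrite('pics/sad.png',cv2.convertScaleAbs(cv2.resize(s['pixels'][185:240,225:300],None,fx=9,fy=9,interpolation=cv2.INTER_CUBIC),alpha=1.6))
E
```

```text
[600.0146506  -35.42987921  83.7       ]
[604.05186959 -38.5775615   83.7       ]
pred px [array([563.15520577, 171.45019174]), array([573.51197162, 180.84570756]), array([553.19390588, 161.64858547]), array([576.45330643, 164.49106708]), array([549.24053248, 178.27945905])]
```

View pics/sad.png

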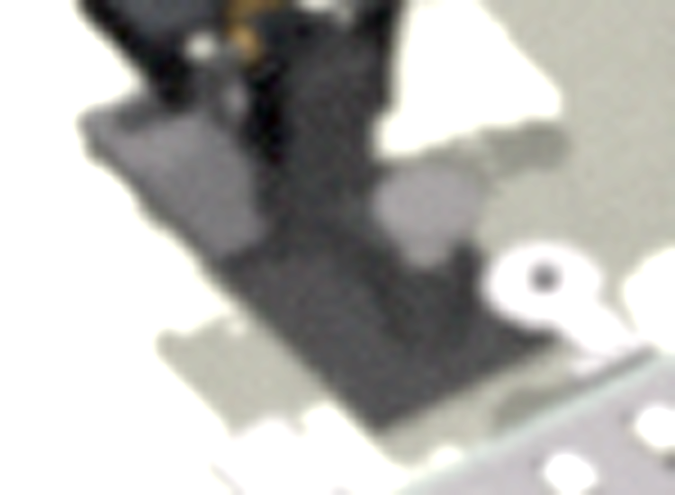

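The saddle is at crop (429,198), within about 1.5 mm of where the grip predicts. I'll lower it to about 2.5 mm above the table, slide it in, and set it down.

```bash
python3 -m pendant '[[[0,0,3],0],[[0.5,0,3],0.3],[[0,20,0],0],[[0,20,0],0],[[0,15,0],0],[[0,10,0],0],[[0,4,0],0],[[0,0,0],0]]'; python3 -c "
from h import *
go((589.5,-32.5,83,87))"
```

```text
time: 6.95
position: [0.5891, -0.0365, 0.0861]
tool_rot: [0.727, 0.686, -0.0, -0.0]
ft_force: [0.1, -0.2, -7.4]
grip_width: 0.0394
t 6.95 p [589.1 -36.5  86.1] h 86.7 tilt [-0.001  0.    -1.   ] F [ 0.1 -0.2 -7.4] w 39.4
shift 4.1 0.2 3.1 turn -0.3
```

```bash
python3 -m pendant '[[[4,0,0],0],[[0,0,0],-0.3],[[0,0,2],0],[[0,0,0.8],0],[[0,0,0],0]]'; python3 -c "
from h import *
go((589.5,-32.5,83,87))"; python3 - <<'E'
from h import *
s=shot('scene','scene2')
cv2.imwrite('pics/set.png',cv2.convertScaleAbs(cv2.resize(s['pixels'][185:255,235:315],None,fx=8,fy=8,interpolation=cv2.INTER_CUBIC),alpha=1.6))
E
```

```text
time: 7.58
position: [0.5897, -0.0324, 0.0837]
tool_rot: [0.725, 0.688, -0.0, -0.0]
ft_force: [-0.9, 0.8, -5.7]
grip_width: 0.04
t 7.58 p [589.7 -32.4  83.7] h 87.0 tilt [-0.  0. -1.] F [-0.9  0.8 -5.7] w 40.0
shift -0.1 -0.2 0.7 turn -0.0
```

View pics/set.png

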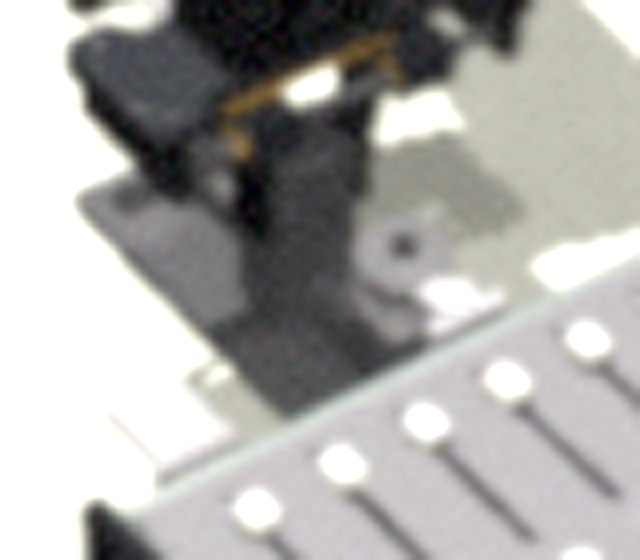

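The saddle sits under the round pad at (403,245). The jack isn't fully on the table yet, so I'll lower it a little more and then release it.

```bash
python3 -m pendant '[[[0,0,0.7],0],[[0,0,0.4],0],[[0,0,0],0],[[0,0,0],0]]'
```

```text
time: 8.12
position: [0.5896, -0.0325, 0.0836]
tool_rot: [0.725, 0.688, -0.0, 0.0]
ft_force: [-3.3, 0.4, 4.8]
grip_width: 0.0394
```

```bash
python3 -m pendant '[[[0,0,0],0],[[0,0,0],0],[[0,0,0],0],[[0,0,0],0],[[0,0,-20],0],[[0,0,-30],0],[[0,0,-40],0],[[0,0,-20],0]]' 87 40; python3 -m pendant '[[[0,-40,0],0],[[0,-50,0],0],[[0,-30,0],0],[[0,0,0],0],[[0,0,0],0],[[0,0,0],0]]' 0 40; python3 - <<'E'
from h import *
go((469,-26,146,87))
s=shot('scene','scene3'); t=shot('top','top3')
a=cv2.resize(s['pixels'][130:255,195:315],None,fx=4,fy=4,interpolation=cv2.INTER_CUBIC)
cv2.imwrite('pics/rel.png',cv2.convertScaleAbs(a,alpha=1.3))
E
```

```text
time: 9.12
position: [0.5909, -0.0327, 0.1946]
tool_rot: [0.725, 0.688, 0.001, 0.002]
ft_force: [1.0, 0.1, 0.5]
grip_width: 0.0869
time: 9.88
position: [0.4717, -0.0266, 0.1926]
tool_rot: [0.725, 0.688, 0.001, 0.001]
ft_force: [0.2, -1.0, -0.2]
grip_width: 0.0351
t 9.88 p [471.7 -26.6 192.6] h 87.0 tilt [ 0.002 -0.001 -1.   ] F [ 0.2 -1.  -0.2] w 35.1
shift 0.5 -2.8 46.6 turn 0.0
```

View pics/rel.png

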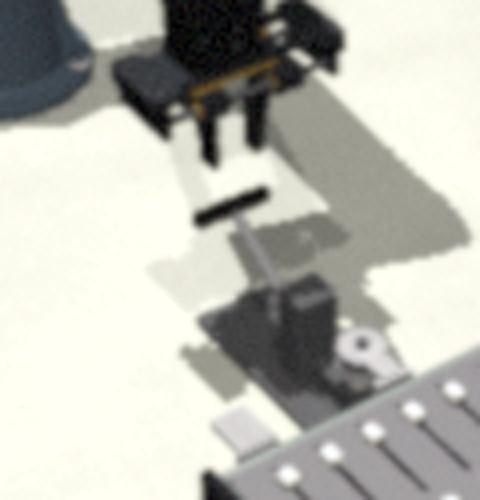

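The jack stands released with the saddle under the pad at (362,345). The T-bar's middle is at (232,206), below the closing fingers.

```bash
python3 -c "
from h import *
s=load('scene3');f=lambda u,v,z: onz(s,195+(u-1.5)/4,130+(v-1.5)/4,z)*1000
print('bar',f(232,206,.112),'exp 471.9 -26.2; ends',f(196,220,.112),f(268,191,.112)); print('block',f(308,287,.1),'exp 589.7 -32.4; pad hole',f(362,345,.096))"
python3 -m pendant '[[[0,-2.5,15],0],[[0,0,15],0],[[0,0,8],0],[[0,0,0],0]]'
```

```text
bar [469.66592733 -25.25225668 112.        ] exp 471.9 -26.2; ends [466.56319884 -61.94833468 112.        ] [471.65830761  12.98593761 112.        ]
block [586.30532876 -30.78616379 100.        ] exp 589.7 -32.4; pad hole [667.35552978 -37.61472778  96.        ]
time: 10.48
position: [0.4675, -0.026, 0.154]
tool_rot: [0.725, 0.688, -0.0, -0.001]
ft_force: [0.8, 0.2, 0.1]
grip_width: 0.0008
```

```bash
python3 -m pendant '[[[0,0,6],0],[[0,0,6],0],[[0,0,6],0],[[0,-0.5,6],0],[[0,-1,6],0],[[0,-1,6],0],[[0,0,0],0]]'; python3 -m pendant '[[[0,-1,5],0],[[0,-1,5],0],[[0,-1,4],0],[[0,-1,4],0],[[0,-1,3],0],[[0,0,0],0]]'
```

```text
time: 11.35
position: [0.4624, -0.0256, 0.1187]
tool_rot: [0.725, 0.689, -0.002, -0.002]
ft_force: [-7.8, -0.5, 16.2]
grip_width: 0.0004
time: 12.1
position: [0.4575, -0.0253, 0.0978]
tool_rot: [0.725, 0.689, -0.002, -0.002]
ft_force: [-7.3, -0.7, 14.5]
grip_width: 0.0006
```

```bash
python3 -m pendant '[[[0,-1,3],0],[[0,-1,2],0],[[0,0,0],0]]'; python3 -m pendant '[[[0,-0.5,2],0],[[0,0,0],0]]';  python3 - <<'E'
from h import *
go((458,-25.5,90,87))
s=shot('scene','scene4')
a=cv2.resize(s['pixels'][150:255,195:315],None,fx=5,fy=5,interpolation=cv2.INTER_CUBIC)
cv2.imwrite('pics/dn.png',cv2.convertScaleAbs(a,alpha=1.3))
E
```

```text
time: 12.48
position: [0.4568, -0.0253, 0.093]
tool_rot: [0.725, 0.688, -0.001, -0.001]
ft_force: [-4.3, -0.3, 15.0]
grip_width: 0.0005
time: 12.72
position: [0.4567, -0.0253, 0.0911]
tool_rot: [0.725, 0.688, -0.0, -0.0]
ft_force: [-5.2, 0.5, 15.2]
grip_width: 0.0008
t 12.72 p [456.7 -25.3  91.1] h 87.0 tilt [-0.001  0.    -1.   ] F [-5.2  0.5 15.2] w 0.8
shift -0.1 1.3 1.1 turn 0.0
```

View pics/dn.png

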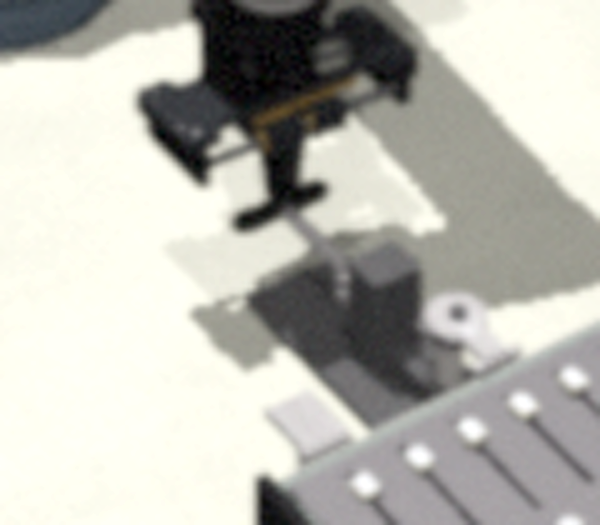

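The handle is down and the console has risen, with the pad now at (457,313). The force hasn't jumped, so the stop isn't reached yet.

```bash
for i in 1; do python3 -m pendant '[[[0,0,1.5],0],[[0,0,0],0]]'; done; python3 -m pendant '[[[0,0,1.5],0],[[0,0,0],0]]'
```

```text
time: 13.02
position: [0.4567, -0.0253, 0.0903]
tool_rot: [0.725, 0.688, -0.0, -0.0]
ft_force: [-5.9, -0.0, 22.3]
grip_width: 0.0001
time: 13.28
position: [0.4566, -0.0253, 0.0897]
tool_rot: [0.725, 0.688, -0.0, -0.0]
ft_force: [-8.3, 1.2, 31.2]
grip_width: 0.0004
```

```bash
python3 -m pendant '[[[0,0,1.5],0],[[0,0,0],0]]'
```

```text
time: 13.52
position: [0.4566, -0.0253, 0.0891]
tool_rot: [0.725, 0.689, -0.0, 0.0]
ft_force: [-9.1, 0.5, 41.4]
grip_width: 0.0005
```

The force climbed from 15 to 41 N with no further travel, so the handle is on its stop. Now I'll ease it all the way up.

```bash
python3 -m pendant '[[[0,0,-4],0],[[0,1,-5],0],[[0,1,-6],0],[[0,2,-7],0],[[0,2,-7],0],[[0,2,-7],0],[[0,1,-7],0],[[0,1,-7],0]]'; python3 -m pendant '[[[0,1,-7],0],[[0,0,-7],0],[[0,0,-7],0],[[0,0,-7],0],[[0,0,0],0],[[0,0,0],0]]'; python3 - <<'E'
from h import *
go((468,-26,146,87))
s=shot('scene','scene5')
a=cv2.resize(s['pixels'][150:255,195:315],None,fx=5,fy=5,interpolation=cv2.INTER_CUBIC)
cv2.imwrite('pics/up.png',cv2.convertScaleAbs(a,alpha=1.3))
E
```

```text
time: 14.52
position: [0.4691, -0.0262, 0.1364]
tool_rot: [0.726, 0.688, 0.001, 0.002]
ft_force: [2.4, 0.6, 1.5]
grip_width: 0.0004
time: 15.28
position: [0.4683, -0.0261, 0.1639]
tool_rot: [0.725, 0.688, -0.0, -0.0]
ft_force: [0.7, 0.5, 0.2]
grip_width: 0.0004
t 15.28 p [468.3 -26.1 163.9] h 87.0 tilt [-0.  0. -1.] F [0.7 0.5 0.2] w 0.4
shift 0.1 -0.3 17.9 turn -0.0
```

View pics/up.png

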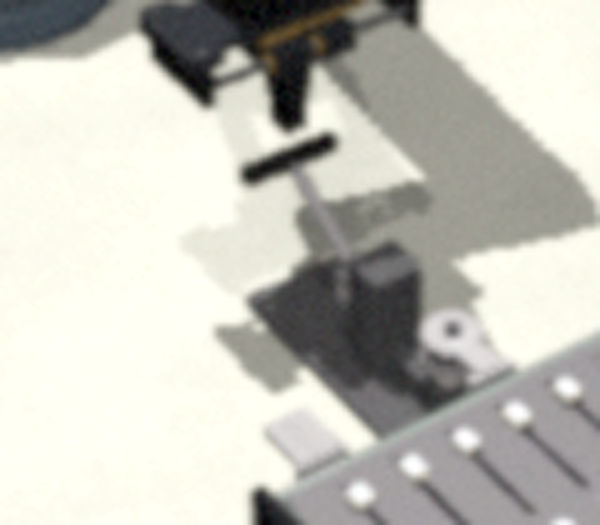

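The handle has sprung back up, with its bar at (290,158). The console has sunk and the jack hasn't moved: its plate corner is at px (244.7,209.3), against (244.6,209.6) before. Now the second press, this time to hold.

```bash
python3 -m pendant '[[[0,0,7],0],[[0,0,7],0],[[0,0,7],0],[[0,-0.5,6],0],[[0,-1,6],0],[[0,-1.5,6],0],[[0,-1.5,6],0],[[0,-1.5,6],0]]'; python3 -m pendant '[[[0,-1.5,5],0],[[0,-1.5,5],0],[[0,-1.5,4],0],[[0,-1,4],0],[[0,-0.5,3],0],[[0,0,2],0],[[0,0,0],0],[[0,0,0],0]]'
```

```text
time: 16.32
position: [0.4605, -0.0254, 0.1135]
tool_rot: [0.725, 0.689, -0.001, -0.001]
ft_force: [-7.2, -0.4, 17.7]
grip_width: 0.0005
time: 17.32
position: [0.4563, -0.0253, 0.0908]
tool_rot: [0.725, 0.688, 0.0, 0.0]
ft_force: [-4.7, 0.7, 14.5]
grip_width: 0.0004
```

```bash
python3 -m pendant '[[[0,0,1.5],0],[[0,0,1.3],0],[[0,0,0],0],[[0,0,0],0]]';  python3 - <<'E'
from h import *
s=shot('scene','scene6')
a=cv2.resize(s['pixels'][130:290,175:375],None,fx=4,fy=3.75,interpolation=cv2.INTER_CUBIC)
cv2.imwrite('pics/fin.png',cv2.convertScaleAbs(a,alpha=1.2))
E
```

```text
time: 17.82
position: [0.4563, -0.0253, 0.0897]
tool_rot: [0.725, 0.688, 0.0, 0.001]
ft_force: [-7.8, 1.6, 33.5]
grip_width: 0.0007
```

View pics/fin.png

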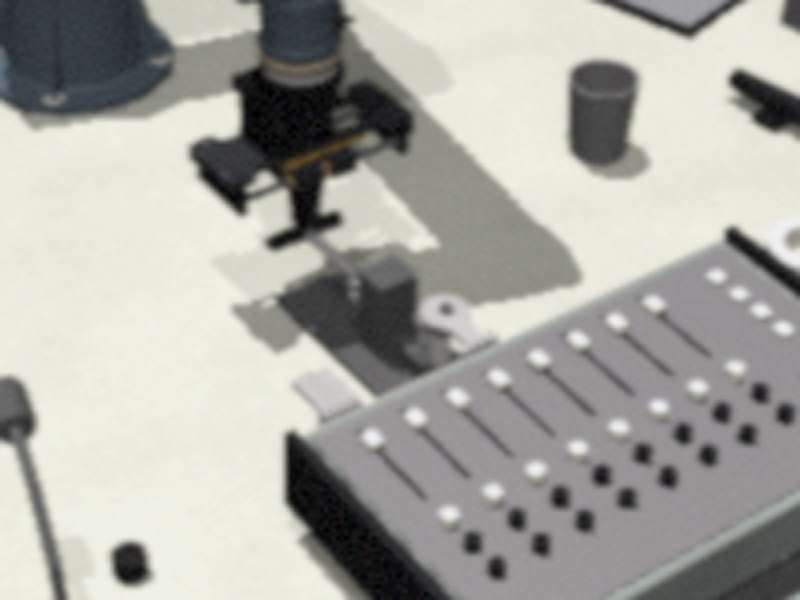

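The handle is held on its stop, the pad is raised at (446,309), and the other objects haven't moved. I'll check the pad height and hand in.

```bash
python3 -c "
from h import *
s=load('scene6'); u,v=175+(446-1.5)/4,130+(309-1.4)/3.75
for z in(.096,.113): print(z,onz(s,u,v,z)*1000)
order.hand_in()
go((456,-25,90,87))"
```

```text
0.096 [654.66837438 -23.05230855  96.        ]
0.113 [669.18860498 -35.40172337 113.        ]
the job is handed in; nothing more can be done
the job is handed in; nothing more can be done
```

I set the larger jack (plate about 90 × 215 mm) under the round lift pad and let go of it. I then pumped the handle to its stop, let it fully back up, pressed it down again, and handed in at about 18 s while still holding it there.

- **Handle stop:** on both presses the force rose sharply with no further travel, from about 15 N to 41 N on the first and 33 N on the second. The 41 N was at the closed fingertips, not the gripper's body, and I ended at 33 N to stay lower.
- **Console raised:** the last picture puts the pad about 17 mm up. Taking its top at 113 mm gives (669, -35), which matches where it was first found. Taking the unraised height does not match.
- **Jack position:** the base plate had not moved between setting it down and the end of the first pump. I did not measure it again after the second press.
- **Saddle centring:** I put this at about 2–3 mm, from the arm pose and the scene camera. A rough reading of the grip block in one picture was about 3 mm short. The arm blocked the top camera, so I couldn't check centring from above.
- **Other objects:** the arm did not touch them, and those visible in the last picture had not moved.

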